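# Scoop the orange shells into the dish

### The job

Take the scoop by its yellow handle, scoop the three orange shells out of the dissecting tray and tip them into the white dish, without touching any shell with the fingers. Leave the dark shells and the dish where they are, and at the end lay the scoop back on the green mat, the right way up.

Things in the scene. Friction and masses are not known exactly. Their poses are not given: they have to be found in the camera images.
- tray: aluminium tray, fixed. 198 x 248 mm (x, y) outside, walls 4 mm thick, 28 mm high, floor 3 mm; origin under its centre. A like wall along x at y = 0 parts it into two bays, each 190 x 118 mm (x, y) inside, with a blue square painted on the floor. Orange shells lie in one bay, dark ones in the other, their centres 25 to 85 mm from the wall nearest the robot (inner face at x = -95 mm)
- scoop: steel scoop like a small dustpan, 130 g, on the green mat. Flat pan 76 x 78 mm (x, y), floor 2 mm, side walls 20 mm high, back wall 32 mm, open to -x. Origin under the pan's centre; lip at x = -38 mm, back at +40 mm. Above the back a yellow handle runs level along x, from x = 35 to 110 mm, 14 mm wide (y), z = 56 to 80 mm
- scoop_grip (a point): middle of the scoop's yellow handle, at scoop (72, 0, 68) mm; axes as the scoop's
- scoop_lip (a point): middle of the scoop's front edge, on its underside, at scoop (-38, 0, 0) mm; axes as the scoop's
- dish: round white ceramic dish standing on the bench, 124 mm across outside, 116 mm inside, 50 mm high, floor 5 mm thick, 400 g; origin under its centre
- mat: green mat fixed to the bench, 200 x 110 mm (its x, y), 4 mm thick; origin under its centre
- orange1: orange cockle shell, smooth and rounded, 23 mm across and 14 mm thick, flat in the middle, 15 g; origin at its centre, its z axis through the thickness (7 mm above the tray floor when it lies flat)
- orange2: orange cockle shell, smooth and rounded, 23 mm across and 14 mm thick, flat in the middle, 15 g; origin at its centre, its z axis through the thickness (7 mm above the tray floor when it lies flat)
- orange3: orange cockle shell, smooth and rounded, 23 mm across and 14 mm thick, flat in the middle, 15 g; origin at its centre, its z axis through the thickness (7 mm above the tray floor when it lies flat)
- dark1: dark slate cockle shell, smooth and rounded, 23 mm across and 14 mm thick, flat in the middle, 15 g; origin at its centre, its z axis through the thickness (7 mm above the tray floor when it lies flat). To be left
- dark2: dark slate cockle shell, smooth and rounded, 23 mm across and 14 mm thick, flat in the middle, 15 g; origin at its centre, its z axis through the thickness (7 mm above the tray floor when it lies flat). To be left
- dark3: dark slate cockle shell, smooth and rounded, 23 mm across and 14 mm thick, flat in the middle, 15 g; origin at its centre, its z axis through the thickness (7 mm above the tray floor when it lies flat). To be left

How it is judged (in metres and radians):
On the way, in this order (a step that is already met when the one before it is completed fails the run):
1. at least one orange shell is carried in the scoop, clear above the tray (((x of orange1 in the frame of scoop between -0.038 and 0.038 m and y of orange1 in the frame of scoop between -0.037 and 0.037 m and z of orange1 in the frame of scoop between 0 and 0.03 m and height (world z) of orange1 above 0.06 m) or (x of orange2 in the frame of scoop between -0.038 and 0.038 m and y of orange2 in the frame of scoop between -0.037 and 0.037 m and z of orange2 in the frame of scoop between 0 and 0.03 m and height (world z) of orange2 above 0.06 m) or (x of orange3 in the frame of scoop between -0.038 and 0.038 m and y of orange3 in the frame of scoop between -0.037 and 0.037 m and z of orange3 in the frame of scoop between 0 and 0.03 m and height (world z) of orange3 above 0.06 m))), for 0.2 s.
2. all three orange shells are in the dish (horizontal distance between each of orange1, orange2, orange3 and dish below 0.056 m and z of orange1 in the frame of dish between 0 and 0.045 m and z of orange2 in the frame of dish between 0 and 0.045 m and z of orange3 in the frame of dish between 0 and 0.045 m), for 0.2 s.
At the end, for the whole second after the job is handed in: All three orange shells lie still in the dish (centres within 56 mm of its axis and below its rim), the dish stands upright, and the scoop lies still and flat (within 6 degrees) on the green mat, its origin within 90 mm along and 45 mm across of the mat's centre (all of step 2 and linear speed of each of orange1, orange2, orange3, scoop below 0.02 m/s and angle between dish's own z axis and vertical below 0.08 rad and angle between scoop's own z axis and vertical below 0.1 rad and z of scoop in the frame of mat between 0.001 and 0.009 m and x of scoop in the frame of mat between -0.09 and 0.09 m and y of scoop in the frame of mat between -0.045 and 0.045 m); the robot touches nothing.
It fails at once if the fingers touch a shell (contact force between the fingers and orange1 above 0.5 N or contact force between the fingers and orange2 above 0.5 N or contact force between the fingers and orange3 above 0.5 N or contact force between the fingers and dark1 above 0.5 N or contact force between the fingers and dark2 above 0.5 N or contact force between the fingers and dark3 above 0.5 N).
It fails at once if a dark shell is shifted by more than 30 mm (distance of any of dark1, dark2, dark3 from where it was at the start of the episode above 0.03 m).
It fails at once if the dish is shifted by more than 40 mm or tilted by more than 20 degrees (distance of dish from where it was at the start of the episode above 0.04 m or angle between dish's own z axis and vertical above 0.35 rad).
It also fails if it takes over 61 s, if anything falls off the work surface, if the arm or the gripper's body presses on something with over 40 N, if the wrist force passes 120 N, or if a joint passes its speed limit or range.

### The arm

A 6-joint arm with a two-finger parallel gripper is mounted at the origin on the work surface. World frame = base frame: x ahead of the robot, y to its left, z up, the work surface at z = 0. Lengths are in m, angles in degrees, forces in N, time in s.
With the tool pointing down it reaches from about 0.25 to 0.775 m from the base axis. Payload 4 kg.
Tool frame: the origin (TCP) lies midway between the tips of the shut fingers; the grasp point (between the pads) lies env.grasp_offset behind it (env.grasp_offset is the distance from the TCP to the grasp point, in m); z points along the fingers, y is the line along which they close (so a half turn about z gives the same grasp; the last joint's range is limited). The gripper opens to 94 mm and grips with 3 to 60 N. Pads are 16 mm wide; open, the fingers measure 119 mm over their backs; the gripper's body (75 mm by 177 mm) begins 78 mm behind the grasp point.
Start: joints at [-71.11, 4.996, 78.535, -0, 96.463, -5.907], TCP at [0.231, -0.499, 0.206] pointing down, gripper open.
Joint ranges: [-177.83, 177.83], [-43.37, 116.18], [15.69, 146.23], [-61.86, 241.86], [9.47, 152.12], [-147.06, 147.06]. Speed limits (degrees/s): [159.86, 159.86, 180, 180, 180, 180].

### API

Orientations are given as [roll, pitch, yaw] about the fixed x, y, z axes, in that order (R = Rz(yaw) Ry(pitch) Rx(roll)).
In Python, from rig import env, viewer, job gives the robot as it stands. The module is installed in compiled form; this text tells all that it offers.
- The arm moves only by the tool step_arm, never from a script. Its argument "series" is a list that holds one entry, the list of rows, each a list of 6 numbers: the shift along the world's x, y, z as a fraction of full scale, then the turn, a rotation vector about the world's x, y, z as a fraction of full scale. A call has 1 to 8 rows; each row shifts and turns the commanded pose from where the row before left it; what a row does not reach is not made up. Full scale, the value 1, is 30 cm for a shift and 60 degrees for a turn. A row lasts 1/8 s, in which the tool goes at most 62.5 mm and 10.7 degrees, less where a joint would pass 70% of its speed; a pose out of reach is approached as far as the arm can. A call with a number of a shift or a turn outside -1 to 1 is refused whole. A call with a gripper value outside its range is refused whole. "grip" is the opening, from 0 (shut) to 1 (fully open), set as the call begins (left out, the last holds). The fingers move at their own pace and stop on an object; the grip force is fixed at half the most. Time passes only in rows, so rows that do not move let the fingers close. It gives the time, the measured TCP pose, the force, the opening and the grip force at its end, in the units of the state.
- env.get_obs(): the state, without advancing time (a new reading comes with each control period).
- viewer.get_image(name): name is "scene" or "top"; returns a dict with "image" (420x560x3 uint8, red, green, blue), "depth" (420x560 float32, m along the optical axis (not along the pixel's ray), 0 where there is no reading), "mtx" (3x3 intrinsics, pixels), "R" (3x3) and "t" (3): a world point X has camera coordinates R X + t. Camera axes: x right, y down, z forward; pixel columns grow to the right and rows downward; lengths in m; the calibration is good to about 2 mm. A picture is of the moment at which its call begins.
- job.sign_off(): hands the job in; it is judged then, once.
The state is a dict: "time_s": time; "q": joint angles; "dq": joint speeds; "joint_efforts": joint torques, N m; "tool_pos": TCP position; "eef_rot": TCP orientation; "force": force on the tool from outside, world axes, zero at the start; "torque": the same for the moment, N m; "opening": finger opening in m; "grasp_force": force on a finger pad.
Only numpy, scipy, OpenCV 4.12 (cv2) and the standard library are available. Lean on these libraries where they do the work, as an engineer would, in place of code of your own. Each camera call takes 0.05 s, during which the arm holds its last target. There are 200 camera calls.

## Working session

There is one attempt and no reset: what is moved stays moved. The work goes in short steps, Python scripts to look and compute and a tool call to move; the robot and the scene stay as the last step left them, time stands still between calls to the robot, and variables do not carry over. Pictures are saved under pics/ and viewed, at most 10 in all, crops included, and the job is handed in when it is done.

Besides the shell and the picture viewer there is one more tool, called after "Call:" by a JSON object that holds its "api" and its "payload". step_arm: Moves the arm, as the interface text tells. Its arguments: {"type":"object","properties":{"series":{"type":"array","items":{"type":"array","items":{"type":"array","items":{"type":"number"}}}},"grip":{"type":"number"}},"required":["series"]}

```bash
mkdir -p pics; python3 - <<'E'
from rig import env, viewer
import cv2,numpy as np
o=env.get_obs();print(o['tool_pos'],o['eef_rot'],o['opening'],env.grasp_offset)
for n in("top","scene"):
    d=viewer.get_image(n);cv2.imwrite(f"pics/{n}0.png",d["image"][:,:,::-1]);np.savez(f"{n}0.npz",**d)
    print(n,d["mtx"].tolist(),d["R"].round(3).tolist(),d["t"])
E
```

```text
[ 0.23045584 -0.49877114  0.20429912] [-1.79872325e+02 -1.14750710e-02  2.47944363e+01] 0.0938198537014279 0.0188
top [[405.8248946906197, 0.0, 280.9199189695], [0.0, 405.8248946906197, 202.42712339621013], [0.0, 0.0, 1.0]] [[0.013, -1.0, 0.017], [-0.992, -0.015, -0.124], [0.124, -0.015, -0.992]] [-0.01761154  0.52794488  0.84818059]
scene [[447.56527754305296, 0.0, 273.8910842313559], [0.0, 447.56527754305296, 206.82700886104328], [0.0, 0.0, 1.0]] [[-0.121, 0.993, 0.012], [0.85, 0.11, -0.515], [-0.512, -0.052, -0.857]] [ 0.07222927 -0.41554851  1.12138147]
```

View pics/top0.png

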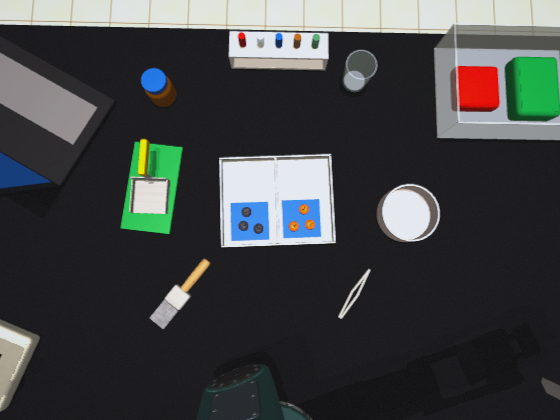

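View pics/scene0.png

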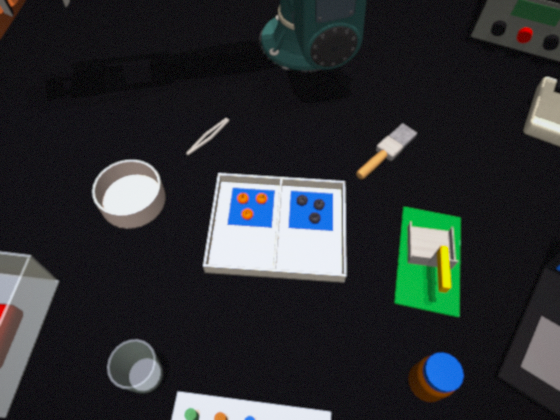

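The top view shows the scoop on the mat at about (150,185) with its handle away from the robot. The tray is centred near (277,200), with the orange shells in the right (-y) bay at about (303,218). The dish is at (407,213). Next I'll measure by colour mask and depth.

```bash
cat > h.py <<'E'
import cv2,numpy as np
def world(d):
    h,w=d["depth"].shape; u,v=np.meshgrid(np.arange(w),np.arange(h)); z=d["depth"]
    K=d["mtx"]; c=np.stack([(u-K[0,2])/K[0,0]*z,(v-K[1,2])/K[1,1]*z,z],-1)
    P=(c-d["t"])@d["R"]; P[z==0]=np.nan; return P
def hsv(d): return cv2.cvtColor(np.ascontiguousarray(d["image"]),cv2.COLOR_RGB2HSV)
def ray(d,u,v,z):
    K,R,t=d["mtx"],d["R"],d["t"]; C=-R.T@t; r=R.T@np.array([(u-K[0,2])/K[0,0],(v-K[1,2])/K[1,1],1]); return C+r*(z-C[2])/r[2]
def rng(H,a,b): return cv2.inRange(H,np.array(a),np.array(b))>0
def rect(P,m):
    q=(P[m][:,:2]*1000).astype(np.float32); return [np.round(x,1) for x in cv2.minAreaRect(q)], m.sum(), np.round(np.nanmedian(P[m][:,2])*1000,1)
def blobs(d,m,z,amin=15):
    n,l,s,c=cv2.connectedComponentsWithStats(m.astype(np.uint8))
    return [(s[i,4],np.round(c[i]),np.round(ray(d,*c[i],z)*1000,1)) for i in range(1,n) if s[i,4]>=amin]
E
python3 - <<'E'
import numpy as np
from h import *
for n in("top","scene"):
    d=dict(np.load(n+"0.npz"));P=world(d);H=hsv(d);Z=P[:,:,2];X=P[:,:,0];Y=P[:,:,1]
    print(n)
    y=rng(H,(22,120,100),(34,255,255))
    print("handle",rect(P,y&(abs(Z-.084)<.008)), np.nanmax(Z[y]))
    g=rng(H,(50,120,60),(75,255,255))&(abs(X-.45)<.2)&(Y>.1)&(Z<.02)
    print("mat",rect(P,g))
    print("orange",blobs(d,rng(H,(5,150,120),(18,255,255))&(abs(Y)<.2)&(X<.6),.012))
    b=rng(H,(100,120,80),(125,255,255))&(Z<.03)&(abs(Y)<.25)&(X<.5)
    print("blue",blobs(d,b,.003,100))
    dark=rng(H,(0,0,0),(180,255,95)); wh=rng(H,(0,0,120),(180,70,255))
    c=cv2.morphologyEx((b|0).astype(np.uint8),cv2.MORPH_CLOSE,np.ones((13,13)))>0
    print("dark",blobs(d,c&dark&~b,.012))
    print("traywall",rect(P,(abs(Z-.028)<.006)&wh&(abs(Y-.02)<.2)&(X<.6)&(X>.2)))
    print("tray floor",rect(P,(abs(Z-.003)<.006)&wh&(abs(Y-.02)<.2)&(X<.6)&(X>.2)))
    r=(abs(Z-.05)<.006)&(Y<-.18)&(Y>-.45)&(abs(X-.4)<.12)&wh
    print("dish",[np.round(v,1) for v in cv2.minEnclosingCircle((P[r][:,:2]*1000).astype(np.float32))],r.sum())
    s=(Y>.15)&(Y<.35)&(X>.3)&(X<.6)&wh
    print("scoop", rect(P,s&(Z>.004)&(Z<.05)), rect(P,s&(abs(Z-.006)<.005)), rect(P,s&(abs(Z-.024)<.005)),rect(P,s&(abs(Z-.036)<.004)))
E
```

```text
top
handle ([array([613.9, 279.5]), array([13.5, 74.7]), np.float64(88.5)], np.int64(245), np.float64(81.7)) 0.08665278526686149
mat ([array([559.1, 282.7]), array([113.8, 192.1]), np.float64(83.8)], np.int64(2439), np.float64(2.2))
orange [(np.int32(49), array([303., 209.]), array([516.7, -60.6,  12. ])), (np.int32(55), array([310., 224.]), array([483.3, -75. ,  12. ])), (np.int32(51), array([293., 226.]), array([479.1, -38.9,  12. ]))]
blue [(np.int32(743), array([249., 228.]), array([473. ,  59.8,   3. ])), (np.int32(578), array([301., 228.]), array([476.2, -55.5,   3. ]))]
dark [(np.int32(57), array([243., 225.]), array([478.9,  72.3,  12. ])), (np.int32(60), array([258., 228.]), array([473.1,  38.9,  12. ]))]
traywall ([array([ 5.207e+02, -5.000e-01]), array([168.6, 248.2]), np.float64(2.8)], np.int64(603), np.float64(26.0))
tray floor ([array([441. , -29.6]), array([332.3, 291.1]), np.float64(2.9)], np.int64(4727), np.float64(1.4))
dish [array([ 508.9, -286.4]), np.float64(61.6)] 186
scoop ([array([440.4, 257.8]), array([296.6,  92.5]), np.float64(13.1)], np.int64(1129), np.flo
[... 1074 characters left out ...]
ay([480.4,  72.5,  12. ]))]
traywall ([array([495.5,  63.5]), array([237.1, 421.6]), np.float64(21.8)], np.int64(967), np.float64(27.3))
tray floor ([array([440.9, -25.9]), array([333. , 298.3]), np.float64(2.9)], np.int64(6339), np.float64(3.1))
dish [array([ 507.7, -288.6]), np.float64(62.2)] 301
scoop ([array([440.2, 260.5]), array([298.1, 101.6]), np.float64(12.7)], np.int64(1412), np.float64(7.4)) ([array([444.6, 281.8]), array([239.7,  84.9]), np.float64(4.8)], np.int64(914), np.float64(6.1)) ([array([440.4, 257.2]), array([297. ,  92.2]), np.float64(12.5)], np.int64(320), np.float64(21.0)) ([array([578.3, 278. ]), array([76.6,  3.4]), np.float64(88.8)], np.int64(57), np.float64(35.6))
```

```bash
python3 - <<'E'
import numpy as np
from h import *
for n in("top","scene"):
    d=dict(np.load(n+"0.npz"));P=world(d);H=hsv(d);Z=P[:,:,2];X=P[:,:,0];Y=P[:,:,1]
    wh=rng(H,(0,0,100),(180,80,255))
    m=(Z>.02)&(Z<.034)&(X>.39)&(X<.64)&(abs(Y)<.15)&wh
    print("top rim",rect(P,m))
    f=(wh|rng(H,(100,120,80),(125,255,255)))&(abs(Z-.003)<.006)&(X>.40)&(X<.63)&(abs(Y)<.14)
    for s in(1,-1): print("bay",s,rect(P,cv2.morphologyEx((f&(s*Y>.008)).astype(np.uint8),cv2.MORPH_OPEN,np.ones((3,3)))>0))
    w=m&(Z>.024)
    for nm,q in(("near",w&(X<.45)&(abs(Y)<.1)),("far",w&(X>.58)&(abs(Y)<.1))):
        if q.sum()>20: print(nm,np.polyfit(Y[q],X[q],1),q.sum(),np.median(Z[q]))
    for nm,q in(("mid",w&(abs(Y)<.03)),("right",w&(Y<-.1)),("left",w&(Y>.1))):
        q=q&(X>.43)&(X<.58)
        if q.sum()>20: print(nm,np.polyfit(X[q]-.5,Y[q],1),q.sum(),np.median(Z[q]))
E
```

```text
top rim ([array([5.356e+02, 5.000e-01]), array([198.5, 248.6]), np.float64(2.9)], np.int64(979), np.float64(25.9))
bay 1 ([array([533.2,  63.5]), array([190.5, 116.2]), np.float64(2.0)], np.int64(3962), np.float64(1.5))
bay -1 ([array([537.3, -65.6]), array([186.3, 114.2]), np.float64(0.8)], np.int64(3698), np.float64(1.5))
near [-0.05105175  0.43860677] 167 0.026322078497086347
far [-0.05340543  0.62722753] 196 0.02606875927147119
mid [ 0.01835058 -0.00033923] 158 0.02594359942115538
right [-0.01720526 -0.1210129 ] 119 0.02610914615002868
left [0.07887256 0.11979833] 121 0.026417552203972225
top rim ([array([535.2,  -1.7]), array([200.9, 248.5]), np.float64(3.0)], np.int64(1718), np.float64(27.1))
bay 1 ([array([525.5,  61.7]), array([183.5, 113.9]), np.float64(2.5)], np.int64(4652), np.float64(3.2))
bay -1 ([array([532.3, -64. ]), array([182.9, 117.8]), np.float64(2.6)], np.int64(4692), np.float64(3.2))
near [-0.05210195  0.43902572] 281 0.02725157210227427
far [-0.05341972  0.62863158] 378 0.027534714740752253
mid [-0.0061057  -0.00182741] 216 0.02759158280583452
right [-0.0198471  -0.12288423] 180 0.02759546589387496
left [0.06939543 0.11761183] 174 0.027774432705485318
```

Call:
{"api": "step_arm", "payload": {"series": [[[0.2,0.2,0.08,0,0,0],[0.2,0.2,0.08,0,0,0],[0.2,0.2,0,0,0,0],[0.2,0.2,0,0,0,-0.15],[0.1,0.2,0,0,0,-0.15],[0,0.2,0,0,0,-0.15],[0.1,0.2,0,0,0,0],[0.1,0.2,0,0,0,0]]], "grip": 1}}

```text
time_s: 1.1
tool_pos: [0.4876, -0.0969, 0.2393]
eef_rot: [180.0, 0.0, -2.1]
force: [0.3, -0.5, -0.4]
opening: 0.0941
grasp_force: 0.0
```

Tray yaw is about +2.9° with its centre at (0.5355, -0.0005). The sizes match (198 x 248 mm). The handle centre is at (0.615, 0.279), yaw about -1.2°, top at z 84 mm. The dish is at (0.508, -0.287), radius 62 mm.

Call:
{"api": "step_arm", "payload": {"series": [[[0.06,0.18,0,0,0,0.015],[0.06,0.18,0,0,0,0],[0.06,0.18,0,0,0,0],[0.06,0.18,0,0,0,0],[0.06,0.18,0,0,0,0],[0.06,0.18,0,0,0,0],[0.06,0.17,0,0,0,0],[0,0,0,0,0,0]]]}}

```text
time_s: 2.1
tool_pos: [0.613, 0.2796, 0.2361]
eef_rot: [179.9, 0.3, -0.9]
force: [0.0, -1.1, -0.3]
opening: 0.0939
grasp_force: 0.0
```

Call:
{"api": "step_arm", "payload": {"series": [[[0.006,-0.003,-0.15,0,0,0],[0,0,-0.15,0,0,0],[0,0,-0.15,0,0,0],[0,0,-0.1,0,0,0],[0,0,-0.06,0,0,0],[0,0,0,0,0,0],[0,0,0,0,0,0]]]}}

```text
time_s: 2.98
tool_pos: [0.6164, 0.2753, 0.0586]
eef_rot: [-179.9, -0.2, -1.2]
force: [-0.0, 0.2, 0.8]
opening: 0.0937
grasp_force: 0.0
```

Call:
{"api": "step_arm", "payload": {"series": [[[0,0,0,0,0,0],[0,0,0,0,0,0],[0,0,0,0,0,0],[0,0,0,0,0,0],[0,0,0,0,0,0],[0,0,0,0,0,0]]], "grip": 0}}

```text
time_s: 3.72
tool_pos: [0.6152, 0.2753, 0.0564]
eef_rot: [180.0, 0.0, -1.2]
force: [-0.2, -0.8, 0.2]
opening: 0.0375
grasp_force: 0.0
```

Call:
{"api": "step_arm", "payload": {"series": [[[0,0.01,-0.01,0,0,0],[0,0,0,0,0,0],[0,0,0,0,0,0],[0,0,0,0,0,0],[0,0,0,0,0,0],[0,0,0,0,0,0]]]}}

```text
time_s: 4.47
tool_pos: [0.6152, 0.2782, 0.0534]
eef_rot: [180.0, 0.0, -1.2]
force: [-0.8, -0.1, -1.6]
opening: 0.0138
grasp_force: 30.0
```

Call:
{"api": "step_arm", "payload": {"series": [[[0,0,0.1,0,0,0],[0,0,0.12,0,0,0],[0,0,0.12,0,0,0],[0,-0.1,0,0,0,0],[0.02,-0.16,0,0,0,0.02],[0.02,-0.16,0,0,0,0.02],[0.02,-0.16,0,0,0,0.02],[0.02,-0.16,0,0,0,0.01]]]}}

```text
time_s: 5.48
tool_pos: [0.6393, 0.0548, 0.1557]
eef_rot: [180.0, -0.0, 3.0]
force: [0.5, 0.4, -0.7]
opening: 0.0138
grasp_force: 30.0
```

Call:
{"api": "step_arm", "payload": {"series": [[[0.02,-0.16,0,0,0,0],[0.02,-0.12,0,0,0,0],[0.01,-0.07,0,0,0,0],[0,0,0,0,0,0],[0,0,0,0,0,0]]]}}

```text
time_s: 6.1
tool_pos: [0.6541, -0.0472, 0.1555]
eef_rot: [-179.9, 0.0, 3.1]
force: [-0.2, -0.4, -0.9]
opening: 0.0137
grasp_force: 30.0
```

```bash
python3 - <<'E'
from rig import env, viewer
import numpy as np
from h import *
o=env.get_obs();print(o['tool_pos'],o['eef_rot'],o['force'])
for n in("top","scene"):
    d=viewer.get_image(n);cv2.imwrite(f"pics/{n}1.png",d["image"][:,:,::-1])
    P=world(d);H=hsv(d);Z=P[:,:,2];X=P[:,:,0];Y=P[:,:,1]
    y=rng(H,(22,120,100),(34,255,255))&(abs(Y+.05)<.1)
    if y.sum()>20: print("handle",rect(P,y))
    wh=rng(H,(0,0,100),(180,80,255))&(abs(Y+.05)<.06)&(X>.5)&(X<.66)
    for a,b in((.095,.109),(.112,.126),(.13,.143)):
        m=wh&(Z>a)&(Z<b)
        if m.sum()>10: print(a,rect(P,m))
E
```

```text
[ 0.65413491 -0.0472473   0.15550893] [-1.79949634e+02  8.63944737e-03  3.09196631e+00] [-0.17946065 -0.35620749 -0.8703791 ]
handle ([array([653.3, -53.4]), array([17.8, 78.3]), np.float64(77.0)], np.int64(154), np.float64(184.3))
0.095 ([array([612. , -48.6]), array([73.3, 16.7]), np.float64(87.5)], np.int64(192), np.float64(106.6))
0.112 ([array([605.9, -48.4]), array([19.6, 77.1]), np.float64(1.0)], np.int64(20), np.float64(123.8))
0.13 ([array([617.7, -49.3]), array([ 1.5, 72.1]), np.float64(3.0)], np.int64(36), np.float64(137.1))
handle ([array([639.3, -47.2]), array([104.5,  17.5]), np.float64(4.8)], np.int64(367), np.float64(186.0))
0.095 ([array([597.1, -50.2]), array([45.6, 76.5]), np.float64(3.5)], np.int64(91), np.float64(108.0))
0.112 ([array([616.7, -45.3]), array([27.5, 82.6]), np.float64(23.4)], np.int64(85), np.float64(119.1))
0.13 ([array([616.9, -19.5]), array([ 2.3, 15.6]), np.float64(1.1)], np.int64(39), np.float64(136.3))
```

View pics/scene1.png

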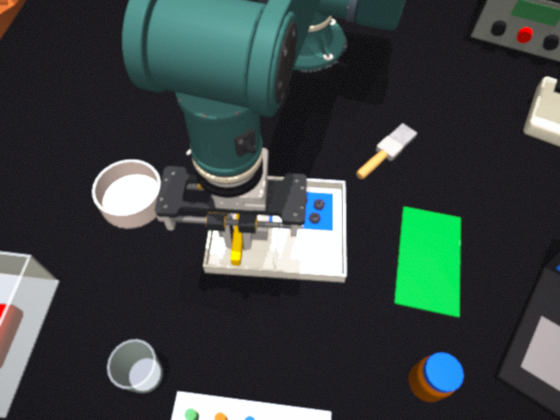

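The scene view shows the scoop held level over the orange bay, with its handle at about (237,240). The mat is clear.

Call:
{"api": "step_arm", "payload": {"series": [[[0,-0.004,-0.1,0,-0.033,0],[0,0,-0.1,0,0,0],[0,0,-0.08,0,0,0],[0,0,-0.04,0,0,0],[0,0,-0.01,0,0,0],[0,0,0,0,0,0],[0,0,0,0,0,0]]]}}

```text
time_s: 7.08
tool_pos: [0.6551, -0.05, 0.058]
eef_rot: [179.9, -2.1, 3.0]
force: [0.2, 0.4, -1.2]
opening: 0.0132
grasp_force: 30.0
```

Call:
{"api": "step_arm", "payload": {"series": [[[0,0,-0.004,0,0,0],[0,0,0,0,0,0],[0,0,-0.004,0,0,0],[0,0,0,0,0,0],[0,0,0,0,0,0]]]}}

```text
time_s: 7.7
tool_pos: [0.6551, -0.05, 0.0553]
eef_rot: [179.9, -2.1, 3.0]
force: [2.2, 0.2, 4.7]
opening: 0.0137
grasp_force: 30.0
```

Call:
{"api": "step_arm", "payload": {"series": [[[-0.03,-0.0015,0,0,0,0],[-0.03,-0.0015,0,0,0,0],[-0.03,-0.0015,0,0,0,0],[-0.03,-0.0015,0,0,0,0],[-0.03,-0.0015,0,0,0,0],[-0.03,-0.0015,0,0,0,0],[-0.03,-0.0015,0,0,0,0],[-0.03,-0.0015,0,0,0,0]]]}}

```text
time_s: 8.7
tool_pos: [0.5826, -0.0536, 0.0552]
eef_rot: [179.9, -2.2, 3.0]
force: [4.1, 0.4, 5.9]
opening: 0.0136
grasp_force: 30.0
```

```bash
python3 - <<'E'
from rig import env, viewer
from h import *
d=viewer.get_image("top");cv2.imwrite("pics/top2.png",cv2.resize(d["image"][140:260,200:360,::-1],None,fx=4,fy=4))
o=env.get_obs();print(o['tool_pos'],o['force'])
print(blobs(d,rng(hsv(d),(5,150,120),(18,255,255)),.012,8))
E
```

```text
[ 0.58131486 -0.05362466  0.05497588] [ 2.63762538 -1.44482173  4.56576486]
[(np.int32(34), array([297.,  37.]), array([922.8, -43.9,  12. ])), (np.int32(199), array([303., 231.]), array([468.6, -59.9,  12. ]))]
```

View pics/top2.png

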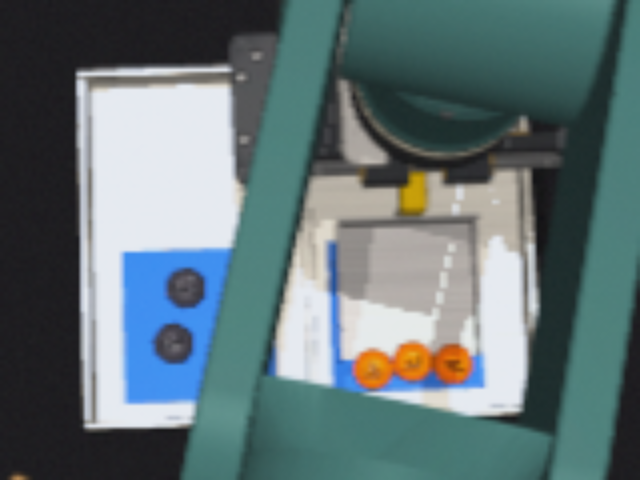

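The crop shows the three orange shells in a row just ahead of the lip, at (372,368), (412,360) and (453,363). All are within the pan's width. I'll keep pulling to the wall.

Call:
{"api": "step_arm", "payload": {"series": [[[-0.02,-0.001,0,0,0,0],[-0.02,-0.001,0,0,0,0],[-0.01,-0.0005,0,0,0,0],[-0.01,-0.0005,0,0,0,0],[-0.01,-0.0005,0,0,0,0],[-0.005,0,0,0,0,0],[0,0,0,0,0,0]]]}}

```text
time_s: 9.62
tool_pos: [0.5603, -0.0547, 0.0549]
eef_rot: [179.9, -2.1, 3.0]
force: [5.0, 0.5, 5.1]
opening: 0.014
grasp_force: 30.0
```

```bash
python3 - <<'E'
from rig import env, viewer
from h import *
a=viewer.get_image("top");d=viewer.get_image("scene")
cv2.imwrite("pics/s3.png",np.hstack([cv2.resize(x["image"][r0:r0+120,c0:c0+100,::-1],None,fx=4,fy=4) for x,r0,c0 in((a,150,270),(d,160,200))]))
o=env.get_obs();print(o['tool_pos'],o['force'])
for x in(a,d):print(blobs(x,rng(hsv(x),(5,150,120),(18,255,255)),.012,8))
E
```

```text
[ 0.56032404 -0.0546718   0.05487475] [ 4.22047861 -0.69756903  4.81088868]
[(np.int32(34), array([297.,  37.]), array([922.8, -43.9,  12. ])), (np.int32(192), array([304., 237.]), array([454.7, -62.2,  12. ]))]
[(np.int32(158), array([6., 5.]), array([ -21.5, -775.3,   12. ])), (np.int32(149), array([431., 388.]), array([790.5, 267.5,  12. ])), (np.int32(60), array([220., 417.]), array([870.2, -48.3,  12. ]))]
```

View pics/s3.png

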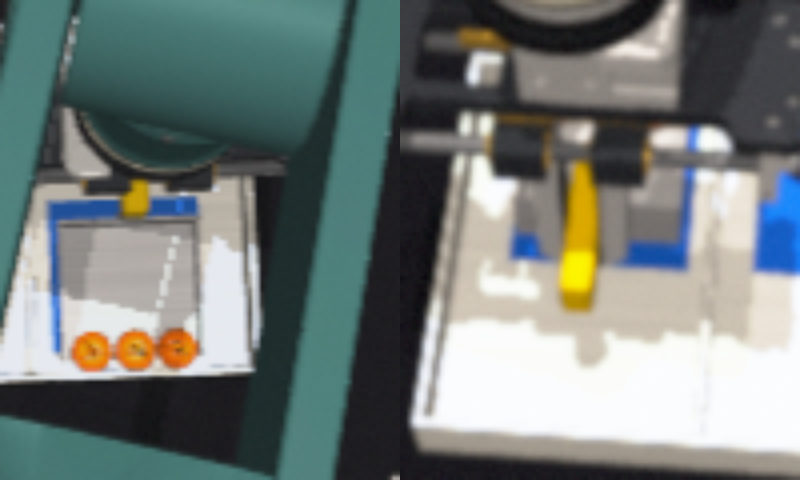

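Left half: the three shells are against the near wall, with the lip under their rear edges at rows 345-352. Pushing on under them.

Call:
{"api": "step_arm", "payload": {"series": [[[-0.008,-0.0004,0,0,0,0],[-0.008,-0.0004,0,0,0,0],[-0.005,0,0,0,0,0],[-0.005,0,0,0,0,0],[0,0,0,0,0,0],[0,0,0,0,0,0]]]}}

```text
time_s: 10.48
tool_pos: [0.5535, -0.055, 0.0553]
eef_rot: [179.8, -2.2, 3.0]
force: [5.3, 0.3, 5.3]
opening: 0.0138
grasp_force: 30.0
```

```bash
python3 - <<'E'
from rig import env, viewer
from h import *
a=viewer.get_image("top")
cv2.imwrite("pics/t4.png",cv2.resize(a["image"][190:260,265:345,::-1],None,fx=8,fy=8))
o=env.get_obs();print(o['tool_pos'],o['force'])
P=world(a);m=rng(hsv(a),(5,150,120),(18,255,255))&(P[:,:,0]<.6);Z=P[:,:,2]
n,l,s,c=cv2.connectedComponentsWithStats(m.astype(np.uint8))
for i in range(1,n):
    if s[i,4]>8: print(s[i,4],c[i],np.nanpercentile(Z[l==i],[20,50,80,97]),ray(a,*c[i],.013))
E
```

```text
[ 0.55348169 -0.05498042  0.05523856] [ 5.56566207 -0.34003601  5.94829992]
66 [292.1969697  237.28787879] [0.01431188 0.01645939 0.01848108 0.02025435] [ 0.45379197 -0.03628027  0.013     ]
134 [309.58955224 236.94776119] [0.0143823  0.01658788 0.01823947 0.01995006] [ 0.45506243 -0.0745648   0.013     ]
```

View pics/t4.png

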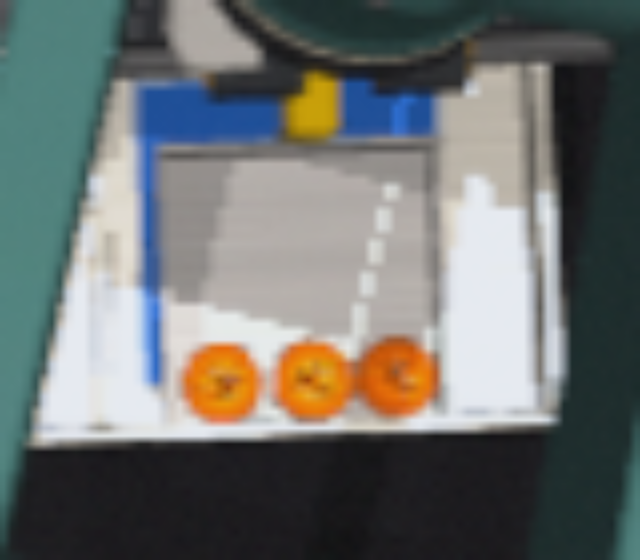

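The shells now sit about 2 mm higher, on the pan, in a row at (222,382), (315,380) and (398,375). A last nudge to the wall, then I'll tilt the lip up and lift.

Call:
{"api": "step_arm", "payload": {"series": [[[-0.005,0,0,0,0,0],[0,0,0,0,0,0],[0.008,0.0004,-0.003,-0.004,0.071,0],[0.008,0.0004,-0.004,-0.004,0.071,0],[0.008,0.0004,-0.004,-0.004,0.071,0],[0.008,0.0004,-0.003,-0.004,0.071,0],[0,0,0,0,0,0],[0,0,0,0,0,0]]]}}

```text
time_s: 11.52
tool_pos: [0.5588, -0.0542, 0.0487]
eef_rot: [179.9, 15.2, 3.0]
force: [0.2, 0.1, -2.4]
opening: 0.0137
grasp_force: 30.0
```

```bash
cat > look.py <<'E'
import sys
from rig import env, viewer
from h import *
o=env.get_obs();print(o['time_s'],o['tool_pos'].round(4),o['eef_rot'].round(1),o['force'].round(1))
for v in("top","scene"):
    a=viewer.get_image(v)
    if len(sys.argv)>1: cv2.imwrite(f"pics/{v}_{sys.argv[1]}.png",a["image"][:,:,::-1])
    P=world(a);X=P[:,:,0];Y=P[:,:,1];Z=P[:,:,2]
    m=rng(hsv(a),(5,150,120),(18,255,255))&(X<.63)&(X>.35)&(Y<.13)
    n,l,s,c=cv2.connectedComponentsWithStats(m.astype(np.uint8))
    for i in range(1,n):
        if s[i,4]>8: print(v,s[i,4],c[i].round(),np.nanmedian(P[l==i],0).round(4))
E
python3 look.py
```

```text
11.525 [ 0.5588 -0.0542  0.0487] [179.9  15.2   3. ] [ 0.2  0.1 -2.4]
```

Call:
{"api": "step_arm", "payload": {"series": [[[0.005,0,0.02,0,0,0],[0.005,0,0.04,0,0.04,0],[0,0,0.06,0,0.04,0],[0,0,0.08,0,0,0],[0,0,0.08,0,0,0],[0,0,0.08,0,0,0],[0,0,0.04,0,0,0],[0,0,0,0,0,0]]]}}

```text
time_s: 12.62
tool_pos: [0.5633, -0.0544, 0.1712]
eef_rot: [-179.9, 19.7, 3.1]
force: [0.2, -0.2, -1.3]
opening: 0.0138
grasp_force: 30.0
```

```bash
python3 look.py 5
```

```text
12.625 [ 0.5633 -0.0544  0.1712] [-179.9   19.7    3.1] [ 0.2 -0.2 -1.3]
```

View pics/top_5.png

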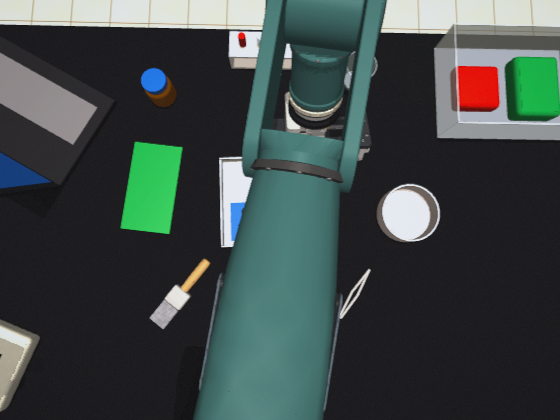

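The arm hides the pan, but the tray's left bay looks undisturbed. Moving toward the dish and checking there.

Call:
{"api": "step_arm", "payload": {"series": [[[0.02,-0.05,0,0,0,0],[0.04,-0.1,0,0,0,-0.01],[0.04,-0.12,0,0,0,-0.01],[0.04,-0.13,0,0,0,-0.01],[0.04,-0.13,0,0,0,-0.01],[0.04,-0.12,0,0,0,-0.01],[0.03,-0.08,0,0,0,0],[0.02,-0.045,0,0,0,0]]]}}

```text
time_s: 13.72
tool_pos: [0.6435, -0.2896, 0.1676]
eef_rot: [-179.9, 20.0, -0.0]
force: [0.4, 0.2, -0.9]
opening: 0.014
grasp_force: 30.0
```

Call:
{"api": "step_arm", "payload": {"series": [[[0,0,0,0,0,0]]]}}

```text
time_s: 13.85
tool_pos: [0.6435, -0.2888, 0.1675]
eef_rot: [-179.8, 20.0, -0.0]
force: [0.5, 0.6, -1.9]
opening: 0.0136
grasp_force: 30.0
```

```bash
python3 look.py 6; python3 -c "
import cv2,numpy as np
a=cv2.imread('pics/top_6.png');b=cv2.imread('pics/scene_6.png')
cv2.imwrite('pics/c6.png',np.hstack([cv2.resize(a[120:270,250:450],None,fx=2,fy=2),cv2.resize(b[120:270,60:260],None,fx=2,fy=2)]))"
```

```text
13.85 [ 0.6435 -0.2888  0.1675] [-179.8   20.    -0. ] [ 0.5  0.6 -1.9]
scene 279 [ 94. 166.] [ 0.5461 -0.3027  0.1588]
scene 124 [116. 169.] [ 0.5476 -0.2627  0.159 ]
```

View pics/c6.png

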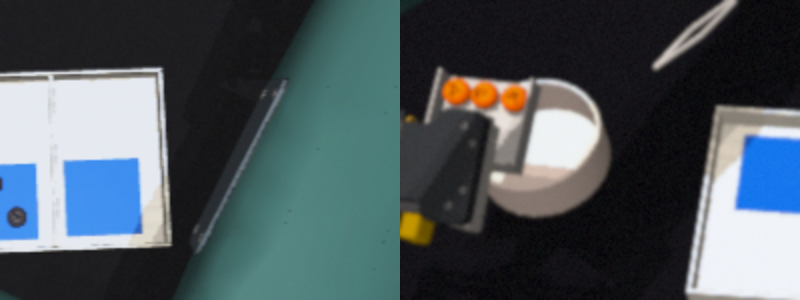

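The scene view (right half) shows all three shells on the pan, near (455,90), (483,95) and (513,98) in the crop, over the dish. The orange bay is empty. Tipping about the lip.

Call:
{"api": "step_arm", "payload": {"series": [[[-0.012,0.002,-0.037,0,-0.111,0],[-0.012,0.002,-0.037,0,-0.111,0],[-0.012,0,-0.037,0,-0.111,0],[-0.026,0,0.017,0,-0.111,0],[-0.026,0,0.017,0,-0.111,0],[-0.026,0,0.017,0,-0.111,0],[-0.027,0,0.012,0,-0.083,0],[-0.027,0,0.012,0,-0.083,0]]]}}

```text
time_s: 14.95
tool_pos: [0.5925, -0.2842, 0.1595]
eef_rot: [180.0, -30.2, 0.2]
force: [0.2, -0.5, -1.7]
opening: 0.0136
grasp_force: 30.0
```

Call:
{"api": "step_arm", "payload": {"series": [[[-0.03,0,0.013,0,-0.083,0],[-0.03,0,0.013,0,-0.083,0],[-0.033,0,0.013,0,-0.083,0],[-0.033,0,0.004,0,-0.083,0],[-0.033,0,0.002,0,-0.083,0],[0,0,0,0,0,0],[0,0,0,0,0,0],[0,0,0,0,0,0]]]}}

```text
time_s: 15.95
tool_pos: [0.5469, -0.2856, 0.1741]
eef_rot: [179.7, -55.0, 0.4]
force: [-0.4, 0.3, -1.4]
opening: 0.0139
grasp_force: 30.0
```

```bash
python3 look.py 7
```

```text
15.95 [ 0.5469 -0.2856  0.1741] [179.7 -55.    0.4] [-0.4  0.3 -1.4]
top 17 [400. 218.] [ 0.4973 -0.2734  0.0159]
top 48 [415. 218.] [ 0.4996 -0.3079  0.0163]
top 24 [389. 222.] [ 0.4925 -0.251   0.0161]
scene 45 [153. 190.] [ 0.4927 -0.249   0.0183]
```

All three shells are in the dish at z ≈ 16 mm, within about 40 mm of its axis. Now returning the scoop to the mat.

Call:
{"api": "step_arm", "payload": {"series": [[[0.01,0,0.08,0,0,0],[0.01,0,0.08,0,0,0],[0.02,0,0.08,0,0,0],[0.03,0.05,0,0,0.15,0],[0.03,0.1,0,0,0.15,0],[0.03,0.15,0,0,0.15,0],[0.03,0.15,0,0,0.15,0],[0.03,0.15,0,0,0.15,0]]]}}

```text
time_s: 17.05
tool_pos: [0.6039, -0.1037, 0.2467]
eef_rot: [179.9, -9.9, 0.1]
force: [1.0, 0.0, -1.3]
opening: 0.0136
grasp_force: 30.0
```

Call:
{"api": "step_arm", "payload": {"series": [[[0.01,0.16,0,0,0.15,0],[0.01,0.16,0,0,0.017,0],[0.01,0.16,0,0,0,0],[0,0.16,0,0,0,0],[0,0.16,0,0,0,0],[0,0.16,0,0,0,-0.01],[0,0.16,0,0,0,-0.01],[0,0,0,0,0,0]]]}}

```text
time_s: 18.05
tool_pos: [0.6115, 0.2348, 0.2441]
eef_rot: [-179.9, 0.1, -0.8]
force: [0.5, -1.6, -0.8]
opening: 0.0139
grasp_force: 30.0
```

Call:
{"api": "step_arm", "payload": {"series": [[[0.03,0.1,0,0,0,0],[0,0.046,-0.1,0,0,0],[0,0,-0.15,0,0,0],[0,0,-0.15,0,0,0],[0,0,-0.12,0,0,0],[0,0,-0.08,0,0,0],[0,0,0,0,0,0],[0,0,0,0,0,0]]]}}

```text
time_s: 19.05
tool_pos: [0.6219, 0.274, 0.0661]
eef_rot: [-179.9, -0.0, -1.1]
force: [-0.3, -0.6, -0.5]
opening: 0.014
grasp_force: 30.0
```

Call:
{"api": "step_arm", "payload": {"series": [[[0,0,-0.02,0,0,0],[0,0,-0.015,0,0,0],[0,0,-0.005,0,0,0],[0,0,-0.004,0,0,0],[0,0,0,0,0,0],[0,0,0,0,0,0]]]}}

```text
time_s: 19.8
tool_pos: [0.6222, 0.2745, 0.0531]
eef_rot: [-179.9, -0.1, -1.1]
force: [4.0, 0.4, 5.4]
opening: 0.014
grasp_force: 30.0
```

Call:
{"api": "step_arm", "payload": {"series": [[[0,0,0.002,0,0,0],[0,0,0,0,0,0],[0,0,0,0,0,0],[0,0,0,0,0,0],[0,0,0,0,0,0],[0,0,0,0,0,0],[0,0,0,0,0,0],[0,0,0,0,0,0]]], "grip": 0.7}}

```text
time_s: 20.8
tool_pos: [0.6209, 0.2742, 0.0521]
eef_rot: [-179.9, 0.1, -1.1]
force: [-0.7, -1.0, 0.4]
opening: 0.0655
grasp_force: 0.0
```

Call:
{"api": "step_arm", "payload": {"series": [[[0,0,0.05,0,0,0],[0,0,0.1,0,0,0],[0,0,0.15,0,0,0],[0,0,0.15,0,0,0],[0,-0.15,0.1,0,0,0],[0,-0.2,0,0,0,0],[-0.1,-0.2,0,0,0,0],[-0.1,-0.2,0,0,0,0]]]}}

```text
time_s: 21.8
tool_pos: [0.5645, 0.0556, 0.2184]
eef_rot: [-180.0, -0.0, -1.1]
force: [0.2, -0.2, 0.7]
opening: 0.0657
grasp_force: 0.0
```

Call:
{"api": "step_arm", "payload": {"series": [[[-0.15,0,0,0,0,0],[-0.15,0,0,0,0,0],[-0.1,0,0,0,0,0],[0,0,0,0,0,0],[0,0,0,0,0,0]]]}}

```text
time_s: 22.42
tool_pos: [0.4459, 0.0574, 0.218]
eef_rot: [-179.9, -0.0, -1.1]
force: [0.1, -0.4, 0.2]
opening: 0.066
grasp_force: 0.0
```

```bash
python3 look.py 8; python3 -c "
import cv2,numpy as np
b=cv2.imread('pics/scene_8.png');cv2.imwrite('pics/c8.png',b)"
```

```text
22.425 [0.4459 0.0574 0.218 ] [-179.9   -0.    -1.1] [ 0.1 -0.4  0.2]
top 46 [403. 219.] [ 0.4974 -0.2787  0.0163]
top 52 [415. 220.] [ 0.4956 -0.3068  0.0158]
top 24 [389. 222.] [ 0.4924 -0.2508  0.0164]
scene 75 [122. 190.] [ 0.5009 -0.3074  0.0171]
scene 43 [153. 190.] [ 0.4925 -0.2487  0.0177]
scene 73 [136. 192.] [ 0.501  -0.2809  0.0165]
```

View pics/c8.png

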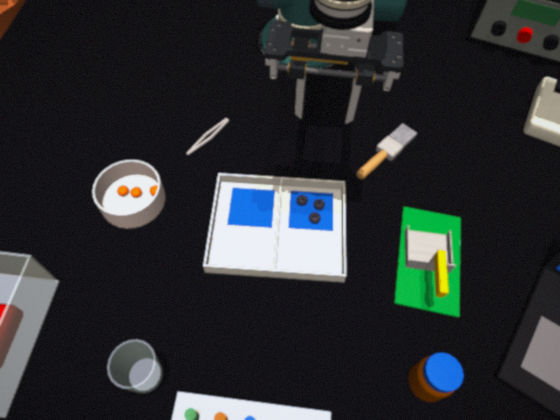

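The scene view shows all three shells in the dish at (122-153,190). The dark shells are undisturbed at about (312,207), the scoop lies flat on the mat at (430,250), and the arm is clear. Handing in.

```bash
python3 -c "
from rig import job
print(job.sign_off())"
```

```text
the job is handed in; nothing more can be done
None
```

The three orange shells are in the dish and the scoop lies right way up on the mat; the dark shells and dish were not moved, and I handed the job in at about 22 s (the hand-in call gave no verdict).

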